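# Clamp a whetstone in its cam-lever bench holder

### The arm

A 6-joint arm with a two-finger parallel gripper is mounted at the origin on the work surface; the furniture and walls round the work are solid. World frame = base frame: x ahead of the robot, y to its left, z up, the work surface at z = 0. Lengths are in m, angles in degrees, forces in N, time in s.
With the tool pointing down it reaches from about 0.375 to 0.9 m from the base axis. Payload 3.1 kg.
Tool frame: the origin (TCP) lies at the centre of the arm's flange, where the gripper is bolted on; the fingertips stand 182 mm ahead of it and the grasp point (between the pads) lies bot.grip_point_offset ahead of it (bot.grip_point_offset is the distance from the TCP to the grasp point, in m); x points along the fingers, z is the direction in which the jaws open and shut, and the axes are right-handed (so a half turn about x gives the same grasp; the last joint's range is limited). The gripper opens to 87 mm and grips with 3 to 60 N. Pads are 19 mm wide; open, the fingers measure 117 mm over their backs; the gripper's body (75 mm by 190 mm) begins 51 mm behind the grasp point.
Start: joints at [62.596, 30.224, 82.088, -0, 67.689, -10.227], TCP at [0.185, 0.597, 0.405] pointing down, gripper open.
Joint ranges: [-176.69, 176.69], [-43.24, 126.21], [12.49, 139.97], [-82, 262], [0, 151.66], [-163.58, 163.58]. Speed limits (degrees/s): [159.86, 159.86, 180, 180, 180, 180].

### API

Orientations are given as a 3x3 rotation matrix whose columns are the frame's x, y, z axes.
In Python, from rig import bot gives the robot as it stands.
- The arm moves only by the tool step_arm, never from a script. Its argument "motion" is a list that holds one entry, the list of rows, each a list of 7 numbers: the turn, a rotation vector about the world's x, y, z in degrees, then the shift along the world's x, y, z in mm, then the finger opening in mm, from 0 to 87. A call has 1 to 12 rows; each row is the pose to reach, as a shift and turn from the pose commanded when the call began; what a row does not reach only later rows make up. A row lasts 1/12 s, in which the tool goes at most 41.7 mm and 7.16 degrees, less where a joint would pass 70% of its speed; a pose out of reach is approached as far as the arm can. A call with a gripper value outside its range is refused whole. The fingers move at their own pace and stop on an object; the grip force is fixed at half the most. Time passes only in rows, so rows that repeat a pose let the fingers close. It gives the time, the measured TCP pose, the force and the opening at its end, in the units of the state.
- bot.read_state(): the state, without advancing time (a new reading comes with each control period).
- bot.capture(name): name is "scene" or "top" or "wrist"; returns a dict with "frame" (400x640x3 uint8, red, green, blue), "range_z" (400x640 float32, m along the optical axis (not along the pixel's ray), 0 where there is no reading), "fx", "fy", "cx", "cy" (pixels), "dist_coeffs" ([k1, k2, p1, p2, k3] as OpenCV has them; the pictures are not rectified), "cam_to_world" (4x4, takes a point from camera to world coordinates). Camera axes: x right, y down, z forward; pixel columns grow to the right and rows downward; lengths in m; the calibration is good to about 2 mm. A picture is of the moment at which its call begins.
- bot.hand_in(): hands the job in, once; it reports no verdict.
The state is a dict: "time_s": time; "joint_positions": joint angles; "qvel": joint speeds; "tau": joint torques, N m; "position": TCP position; "tcp_rot": TCP orientation; "force": force on the tool from outside, world axes, zero at the start; "moment": the same for the moment, N m; "opening": opening from 0.0 (shut) to 1.0 (fully open).
Only numpy, scipy, OpenCV 4.12 (cv2) and the standard library are available. Lean on these libraries where they do the work, as an engineer would, in place of code of your own. Each camera call takes 0.05 s, during which the arm holds its last target.

### The job

Get the bench ready for honing the shears: lay the whetstone gently on the bed of the green stone holder, pale side up, down between the two cheeks and lengthwise between end stop and jaw, then swing the holder's black lever clockwise fully home against its end stop, so that the stone is held fast, going by feel: the lever stiffens once the jaw bites, well before its end stop, and must not be forced once it is home. Leave the other things on the bench where they are.

Things in the scene. Friction and masses are not known exactly. Their poses are not given: they have to be found in the camera images.
- whetstone: Two-layer whetstone (pale grey above, reddish brown below), plain block 52 x 150 x 25 mm, about 0.32 kg, loose on the bench. Origin: centre of its underside; y along its 150 mm length, z up. Take it across its 52 mm width; either end may go to the end stop.
- stone_holder: Green stone holder, 92 x 274 mm, screwed to the bench. Origin: on the bench top under the middle of the seated stone; y along its length towards the end stop, z up. The stone lies along y; its origin is at (0, 0, 18) mm here when it touches the end stop. Jaw at the -y end, its face at y = -82.5 mm with the lever open, so 6.5 to 7.5 mm play lengthwise; it pushes the stone up to the stop itself.
- bed (a point): Middle of the holder's bed, 18 mm above the bench, axes as the holder's. Two cheeks, inner faces 58 mm apart (x = +-29 mm), stand beside the stone from y = 41 to 75 mm, to 32 mm above the bench; elsewhere the sides are open and the bed is 50 mm wide: fingers may hold the stone by its sides at mid-length, tips kept 20 mm above the bench. Jaw and end stop reach 35 mm above the bench.
- end_stop: Fixed green end block of the holder, 73 x 20 x 17 mm; origin at the middle of the lower edge of the face towards the stone, axes as the holder's.
- lever_pivot (a point): The lever's upright turning axis, at (0, -145) mm on the holder, 48 mm above the bench; axes as the holder's. Seen from above the lever closes clockwise. The cam turns 1.5 rad in all, to a hard stop hidden inside the head. It starts 0 to 8 degrees from open; the handle was re-indexed on it by up to +-20 degrees: where it ends can only be felt.
- lever: Black cam lever over the holder's cam head; origin on the pivot axis, x along the arm to the grip, z up. Round arm 12 mm thick, axis 55 mm above the bench. It starts 2 to 50 degrees from the holder's +x towards +y and ends 36 to 76 degrees from +x towards -y. It stays where it is left. Within 5 degrees of the stop is home; short of that the stone is loose. Over 25 N on it, squeeze included, bends it.
- lever_knob (a point): Middle of the lever's upright round grip, 85 mm from the pivot: 18 mm across, 48 to 87 mm above the bench, this point 71 mm; axes as the lever's. Push its side with shut fingers. Takes 3 to 4 N to move; after about 2/3 of the travel the jaw bites and this rises to 6 or 7 N; at the hard stop it climbs at once, past 10 N within 2 to 4 mm; 10 to 15 N there is ample.
- oil_bottle: Bystander: cream oil bottle with a red nozzle, 39 mm across, 128 mm tall, standing; origin at the centre of its underside.
- shears: Bystander: small shears with brass bows, 53 x 150 x 8 mm, lying flat; origin at the centre of the underside.
- caliper: Bystander: steel slide caliper, 70 x 200 x 12 mm, lying flat; origin at the centre of its underside.

How it is judged:
By the outcome, as a careful person would: the job done as asked, in the order asked, and still so for the second after the job is handed in, with the robot touching nothing.
It also fails if it takes over 67 s, if anything falls off the work surface, if the arm or the gripper's body presses on something with over 40 N, if the wrist force passes 120 N, or if a joint passes its speed limit or range.

## Working session

There is one attempt and no reset: what is moved stays moved. The work goes in short steps, Python scripts to look and compute and a tool call to move; the robot and the scene stay as the last step left them, time stands still between calls to the robot, and variables do not carry over. Pictures are saved under pics/ and viewed, and the job is handed in when it is done.

Besides the shell and the picture viewer there is one more tool, called after "Call:" as name(argument=value, ...) on one line, values as JSON. step_arm: Moves the arm, as the interface text tells. Its arguments: {"type":"object","properties":{"motion":{"type":"array"}},"required":["motion"]}

```bash
mkdir -p pics; ls; python3 - <<'E'
from rig import bot
import cv2
s=bot.read_state()
print(s, bot.grip_point_offset)
for n in ["scene","top"]:
    c=bot.capture(n)
    cv2.imwrite(f"pics/{n}0.png",cv2.cvtColor(c["frame"],cv2.COLOR_RGB2BGR))
    print(n,c["fx"],c["fy"],c["cx"],c["cy"],c["dist_coeffs"],c["cam_to_world"])
E
```

```text
pics
{'time_s': 0.0, 'joint_positions': array([ 6.25964642e+01,  3.02792603e+01,  8.21567207e+01, -4.49801870e-04,
        6.76865441e+01, -1.02296530e+01]), 'qvel': array([ 0.00476271,  0.031782  ,  0.01073454, -0.07769024,  0.10236526,
       -0.04564905]), 'tau': array([ 4.27174145e-04, -4.40038848e+01, -1.76591957e+01,  6.34618755e-02,
        5.82816044e-02, -1.77413253e-04]), 'position': array([0.18438384, 0.5968277 , 0.40376618]), 'tcp_rot': array([[-9.77790664e-04, -9.55413756e-01,  2.95268690e-01],
       [-1.90184424e-03,  2.95270074e-01,  9.55411936e-01],
       [-9.99997713e-01,  3.72637815e-04, -2.10576047e-03]]), 'force': array([-0.30302991, -0.44704553,  0.28613895]), 'moment': array([-0.02216904,  0.01621312, -0.03571582]), 'opening': 1.0002193042510374} 0.1635
scene 463.5032062539896 463.5032062539896 324.13928793132794 203.24912023497424 [-0.03662866  0.          0.          0.          0.        ] [[ 0.51475091 -0.42874587  0.74243416 -0.13672318]
 [-0.85716082 -0.23967444  0.45588539 -0.58540583]
 [-0.01751649 -0.87105289 -0.4908768   0.53574353]
 [ 0.          0.          0.          1.        ]]
top 500.12592711382456 500.12592711382456 317.1594730516156 201.50220519801678 [-0.13495193  0.          0.          0.          0.        ] [[ 0.01161385 -0.99756298  0.06879834  0.47978246]
 [-0.99992213 -0.01127202  0.00535472 -0.14466381]
 [-0.00456617 -0.06885517 -0.99761622  1.17400202]
 [ 0.          0.          0.          1.        ]]
```

View pics/scene0.png

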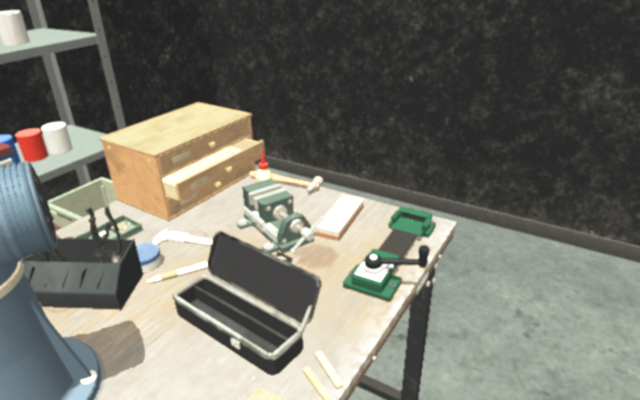

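View pics/top0.png

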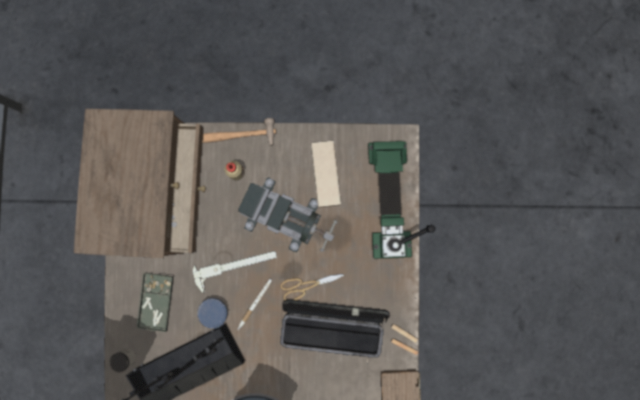

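Scene: the stone is pale side up at top-view pixel (326,173). The holder's end stop is at (388,157), the pivot near (397,243), and the knob near (432,229). Next I'll measure them.

```bash
cat > h.py <<'E'
import numpy as np, cv2
from rig import bot
def K(c): return np.array([[c["fx"],0,c["cx"]],[0,c["fy"],c["cy"]],[0,0,1]])
def rays(c,px):
    u=cv2.undistortPoints(np.array(px,float).reshape(-1,1,2),K(c),np.array(c["dist_coeffs"])).reshape(-1,2)
    return np.c_[u,np.ones(len(u))]
def onplane(c,px,z):
    T=c["cam_to_world"]; d=rays(c,px)@T[:3,:3].T; o=T[:3,3]
    return o+d*((z-o[2])/d[:,2])[:,None]
def cloud(c):
    h,w=c["range_z"].shape; v,u=np.mgrid[:h,:w]
    p=rays(c,np.c_[u.ravel(),v.ravel()])*c["range_z"].reshape(-1,1)
    T=c["cam_to_world"]; return (p@T[:3,:3].T+T[:3,3]).reshape(h,w,3)
def proj(c,P):
    T=np.linalg.inv(c["cam_to_world"]); P=np.atleast_2d(P)@T[:3,:3].T+T[:3,3]
    return cv2.projectPoints(P,np.zeros(3),np.zeros(3),K(c),np.array(c["dist_coeffs"]))[0].reshape(-1,2)
def save(n,img,s=1):
    cv2.imwrite(f"pics/{n}.png",cv2.cvtColor(cv2.resize(img,None,fx=s,fy=s,interpolation=cv2.INTER_CUBIC),cv2.COLOR_RGB2BGR))
E
python3 - <<'E'
from h import *
c=bot.capture("top"); f=c["frame"]; C=cloud(c)
save("topcrop",f[115:275,225:445],3.5)
Z=C[...,2]
for n,(u,v) in dict(bench=(360,220),stone=(326,173),bed=(389,195),pivot=(397,243),knob=(432,229),estop=(388,147),es2=(388,160)).items(): print(n,f[v,u],C[v,u])
sub=np.clip(Z[115:275,225:445]/0.15,0,1)*255
save("depth",cv2.applyColorMap(sub.astype(np.uint8),cv2.COLORMAP_JET),3.5)
hsv=cv2.cvtColor(f,cv2.COLOR_RGB2HSV)
print(hsv[173,326],hsv[220,360],hsv[147,388],hsv[195,389])
E
```

```text
bench [128 113  99] [ 0.51837296 -0.23958928 -0.00123352]
stone [213 200 182] [ 0.62537643 -0.15818006  0.02461783]
bed [49 46 45] [ 0.57629613 -0.30483723  0.02087157]
pivot [137 139 137] [ 0.46595605 -0.31742857  0.06143716]
knob [50 50 52] [ 0.49730245 -0.38953685  0.09087821]
estop [63 90 74] [ 0.68717656 -0.30129102  0.0301854 ]
es2 [63 91 75] [ 0.65853233 -0.3028377   0.01847023]
[ 17  37 213] [ 14  58 128] [72 76 90] [ 8 21 49]
```

View pics/topcrop.png

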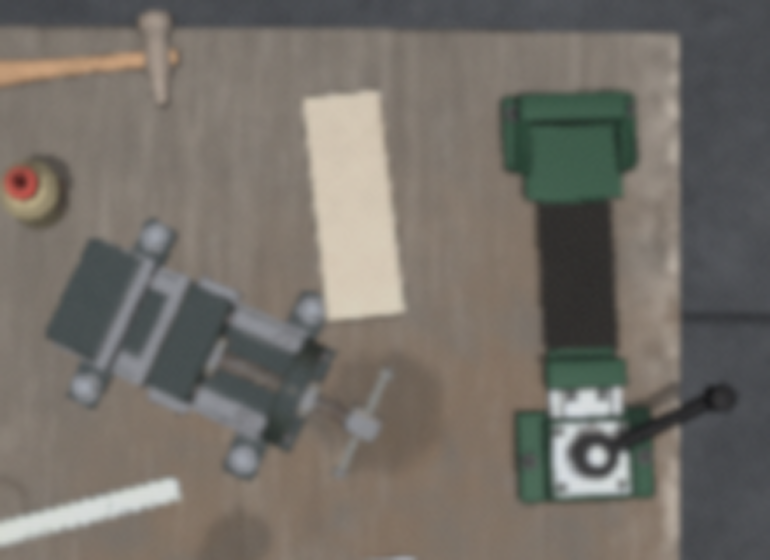

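View pics/depth.png

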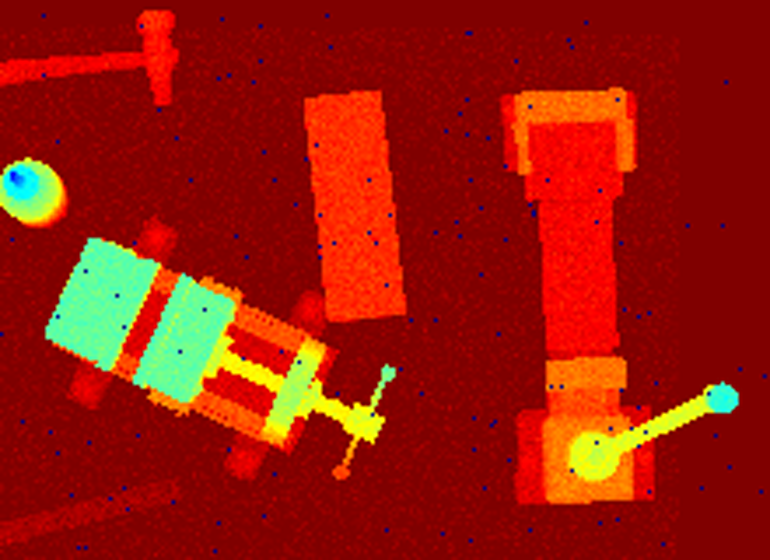

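```bash
python3 - <<'E'
from h import *
c=bot.capture("top"); f=c["frame"]; C=cloud(c); Z=C[...,2]
hsv=cv2.cvtColor(f,cv2.COLOR_RGB2HSV).astype(int)
box=lambda u0,u1,v0,v1:(np.s_[v0:v1,u0:u1])
def rect(mask,z,name):
    n,l,st,ce=cv2.connectedComponentsWithStats(mask.astype(np.uint8))
    i=1+np.argmax(st[1:,4]); m=(l==i).astype(np.uint8)
    cnt=max(cv2.findContours(m,0,cv2.CHAIN_APPROX_NONE)[0],key=len).reshape(-1,2)
    P=onplane(c,cnt,z)[:,:2]
    r=cv2.minAreaRect((P*1000).astype(np.float32)); b=cv2.boxPoints(r)
    e=[b[1]-b[0],b[2]-b[1]]; L=max(e,key=np.linalg.norm); a=np.degrees(np.arctan2(L[1],L[0]))
    Q=onplane(c,np.argwhere(m)[:,::-1],z)[:,:2]*1000
    print(name,"rect c",np.round(r[0],1),"size",np.round(r[1],1),"long ang",round(a,2),"centroid",Q.mean(0).round(1))
    # PCA
    w,v=np.linalg.eigh(np.cov(Q.T)); print("   pca ang",np.degrees(np.arctan2(v[1,1],v[0,1])).round(2),"lens",np.sqrt(12*w).round(1))
M=np.zeros(Z.shape,bool); M[box(305,350,135,215)]=1
rect(M&(hsv[...,2]>165),0.025,"stone")
M[:]=0; M[box(372,410,150,222)]=1
rect(M&(hsv[...,2]<70)&(hsv[...,1]<40),0.018,"bed dark")
# green of end
M[:]=0; M[box(360,415,135,180)]=1
rect(M&(hsv[...,0]>55)&(hsv[...,0]<95)&(hsv[...,1]>55),0.02,"green end")
def pts(u0,u1,v0,v1,z0,z1):
    S=C[box(u0,u1,v0,v1)].reshape(-1,3); S=S[(S[:,2]>z0)&(S[:,2]<z1)]; return S*1000
for nm,a in dict(hub=(375,415,225,262,.055,.075),head=(375,415,225,262,.035,.05),jaw=(375,415,210,228,.028,.042)).items():
    S=pts(*a); print(nm,len(S),np.median(S,0).round(1),S.min(0).round(),S.max(0).round())
S=pts(420,445,215,240,.075,.1); print("knob",len(S),S.mean(0).round(1))
S=pts(402,423,225,245,.05,.07); print("arm",len(S)); 
q=S[:,:2]; d=np.linalg.svd(q-q.mean(0))[2][0]; print(q.mean(0),np.degrees(np.arctan2(d[1],d[0])))
E
```

```text
stone rect c [ 625.1 -157.1] size [148.8  51.4] long ang 7.03 centroid [ 624.8 -157.3]
   pca ang -173.05 lens [ 51.1 148.6]
bed dark rect c [ 580.6 -306.4] size [98.2 47. ] long ang 2.75 centroid [ 580.8 -306.3]
   pca ang -176.7 lens [47.2 96.9]
green end rect c [ 665.4 -300.6] size [70.8 84.8] long ang -89.1 centroid [ 667.2 -302. ]
   pca ang 96.46 lens [68.  77.3]
hub 220 [ 467.  -317.9   60.4] [ 448. -357.   55.] [ 489. -297.   70.]
head 293 [ 456.3 -306.1   37.3] [ 431. -340.   35.] [ 507. -284.   49.]
jaw 227 [ 513.4 -310.1   34.8] [ 502. -336.   28.] [ 525. -285.   41.]
knob 60 [ 498.7 -388.4   85.8]
arm 122
[ 480.65526777 -351.47605433] 116.99834641927471
```

```bash
python3 - <<'E'
from h import *
c=bot.capture("scene"); C=cloud(c).reshape(-1,3); t=cloud(bot.capture("top")).reshape(-1,3)
A=np.r_[C,t]; A=A[(A[:,2]>0.02)&(A[:,2]<.6)]
for x0 in np.arange(.1,.8,.1):
    print(round(x0,1),[ (lambda S: round(float(np.percentile(S[:,2],99)),2) if len(S)>20 else 0)(A[(A[:,0]>=x0)&(A[:,0]<x0+.1)&(A[:,1]>=y0)&(A[:,1]<y0+.1)]) for y0 in np.arange(-.4,.7,.1)])
# vise near stone above .07
S=t[(t[:,2]>.06)&(t[:,2]<.2)&(t[:,0]>.4)&(t[:,0]<.72)&(t[:,1]>-.25)&(t[:,1]<0.06)]
d=np.radians(7); L=np.array([np.cos(d),np.sin(d)]); W=np.array([-np.sin(d),np.cos(d)])
r=S[:,:2]-[.625,-.157]; a=r@L; b=r@W
for b0 in np.arange(-.06,.2,.02):
    k=(b>=b0)&(b<b0+.02)
    if k.sum()>2: print(round(b0,2),"max along",a[k].max().round(3),S[k,2].max().round(3))
print(bot.read_state()["time_s"])
E
```

```text
0.1 [0.04, 0.03, 0, 0.32, 0.07, 0.16, 0.14, 0.06, 0, 0, 0]
0.2 [0, 0.07, 0.04, 0.04, 0.16, 0.16, 0.08, 0.06, 0, 0, 0]
0.3 [0, 0.12, 0.11, 0.11, 0.03, 0.03, 0, 0, 0, 0, 0]
0.4 [0.09, 0.06, 0.07, 0.08, 0, 0.17, 0.17, 0.17, 0, 0, 0]
0.5 [0.09, 0.04, 0.08, 0.08, 0.08, 0.17, 0.17, 0.17, 0, 0, 0]
0.6 [0.04, 0.04, 0.03, 0, 0.12, 0.17, 0.17, 0.17, 0, 0, 0]
0.7 [0.04, 0, 0, 0.03, 0.02, 0.17, 0.17, 0.17, 0, 0, 0]
-0.02 max along -0.109 0.082
0.0 max along -0.126 0.069
0.02 max along -0.099 0.073
0.04 max along -0.096 0.073
0.06 max along -0.112 0.072
0.08 max along -0.051 0.084
0.1 max along -0.038 0.084
0.12 max along -0.026 0.085
0.14 max along -0.012 0.086
0.16 max along -0.01 0.086
0.18 max along 0.045 0.095
0.3
```

Call:
step_arm(motion=[[[0,0,2,21,-34,10,87],[0,0,4,41,-69,20,87],[0,0,6,62,-103,20,87],[0,0,8,82,-137,20,87],[0,0,10,103,-172,20,87],[0,0,12,123,-206,20,87],[0,0,14,144,-240,20,87],[0,0,16,165,-275,20,87],[0,0,18,185,-309,20,87],[0,0,20,206,-343,20,87],[0,0,22,226,-378,20,87],[0,0,24,247,-412,20,87]]])

```text
time_s: 1.3
position: [0.432, 0.1832, 0.425]
tcp_rot: [[0.0, -0.993, -0.12], [0.0, -0.12, 0.993], [-1.0, -0.0, 0.0]]
force: [1.1, 0.5, -0.2]
opening: 0.999
```

Call:
step_arm(motion=[[[0,0,0,20,-34,0,87],[0,0,0,41,-69,0,87],[0,0,0,62,-103,0,87],[0,0,0,82,-137,0,87],[0,0,0,103,-172,0,87],[0,0,0,123,-206,0,87],[0,0,0,144,-240,0,87],[0,0,0,165,-275,0,87],[0,0,0,185,-309,0,87],[0,0,0,204,-341,0,87],[0,0,0,204,-341,0,87],[0,0,0,204,-341,0,87]]])

```text
time_s: 2.3
position: [0.636, -0.158, 0.424]
tcp_rot: [[-0.0, -0.993, -0.116], [0.0, -0.116, 0.993], [-1.0, 0.0, 0.0]]
force: [-0.7, 1.5, -0.6]
opening: 1.0
```

```bash
python3 - <<'E'
from h import *
s=bot.read_state();print(s["time_s"],s["position"],s["tcp_rot"].round(4),s["force"])
for n in ("wrist","top"):
    c=bot.capture(n); save(n+"1",c["frame"]); print(c["fx"],c["dist_coeffs"],c["cam_to_world"].round(3))
E
```

```text
2.3 [ 0.63602824 -0.15801619  0.42400518] [[-3.000e-04 -9.933e-01 -1.157e-01]
 [ 4.000e-04 -1.157e-01  9.933e-01]
 [-1.000e+00  2.000e-04  4.000e-04]] [-0.65616306  1.460688   -0.64028992]
328.4868655508001 [0.01097624 0.         0.         0.         0.        ] [[-0.116  0.951  0.285  0.558]
 [ 0.993  0.111  0.033 -0.167]
 [-0.     0.287 -0.958  0.404]
 [ 0.     0.     0.     1.   ]]
500.12592711382456 [-0.13495193  0.          0.          0.          0.        ] [[ 0.012 -0.998  0.069  0.48 ]
 [-1.    -0.011  0.005 -0.145]
 [-0.005 -0.069 -0.998  1.174]
 [ 0.     0.     0.     1.   ]]
```

View pics/wrist1.png

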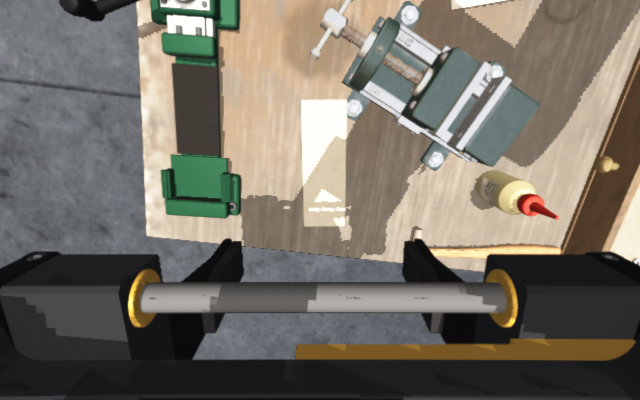

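```bash
python3 - <<'E'
from h import *
c=bot.capture("wrist"); f=c["frame"]; C=cloud(c); Z=C[...,2]
hsv=cv2.cvtColor(f,cv2.COLOR_RGB2HSV).astype(int)
save("wcrop",f[0:240,130:400],2.4)
def rect(m,z,name):
    m=m.astype(np.uint8)
    n,l,st,ce=cv2.connectedComponentsWithStats(m); i=1+np.argmax(st[1:,4]); m=(l==i).astype(np.uint8)
    cnt=max(cv2.findContours(m,0,cv2.CHAIN_APPROX_NONE)[0],key=len).reshape(-1,2)
    P=onplane(c,cnt,z)[:,:2]*1000
    r=cv2.minAreaRect(P.astype(np.float32)); b=cv2.boxPoints(r)
    e=[b[1]-b[0],b[2]-b[1]]; L=max(e,key=np.linalg.norm)
    print(name,np.round(r[0],1),np.round(r[1],1),np.degrees(np.arctan2(L[1],L[0])).round(2),st[i])
M=np.zeros(Z.shape,bool); M[85:235,285:360]=1
rect(M&(Z>.016)&(Z<.035),.025,"stone")
M[:]=0; M[55:165,165:230]=1
rect(M&(hsv[...,2]<90)&(hsv[...,1]<60)&(Z>.01)&(Z<.026),.018,"bed")
# plan: points of holder in world
S=C[0:230,130:250].reshape(-1,3)*1000; S=S[(S[:,2]>5)&(S[:,2]<100)&(S[:,0]>400)]
np.save("holder.npy",S)
for z0 in range(5,95,4):
    k=S[(S[:,2]>=z0)&(S[:,2]<z0+4)]
    if len(k)>20: print(z0,len(k),k.min(0).round(),k.max(0).round())
E
```

```text
stone [ 625.9 -157.6] [148.2  51.7] 6.93 [ 298  101   46  127 5626]
bed [ 581.2 -306.8] [98.4 49.9] 2.64 [ 170   64   48   94 3918]
5 125 [ 462. -354.    5.] [ 697. -256.    9.]
9 328 [ 463. -357.    9.] [ 702. -256.   13.]
13 1509 [ 463. -357.   13.] [ 702. -257.   17.]
17 5939 [ 468. -345.   17.] [ 695. -259.   21.]
21 238 [ 467. -339.   21.] [ 699. -262.   25.]
25 660 [ 469. -341.   25.] [ 698. -264.   29.]
29 1059 [ 470. -343.   29.] [ 703. -263.   33.]
33 2688 [ 471. -340.   33.] [ 703. -265.   37.]
37 271 [ 472. -336.   37.] [ 520. -288.   41.]
41 27 [ 475. -317.   42.] [ 479. -303.   45.]
45 24 [ 476. -318.   45.] [ 479. -303.   48.]
```

View pics/wcrop.png

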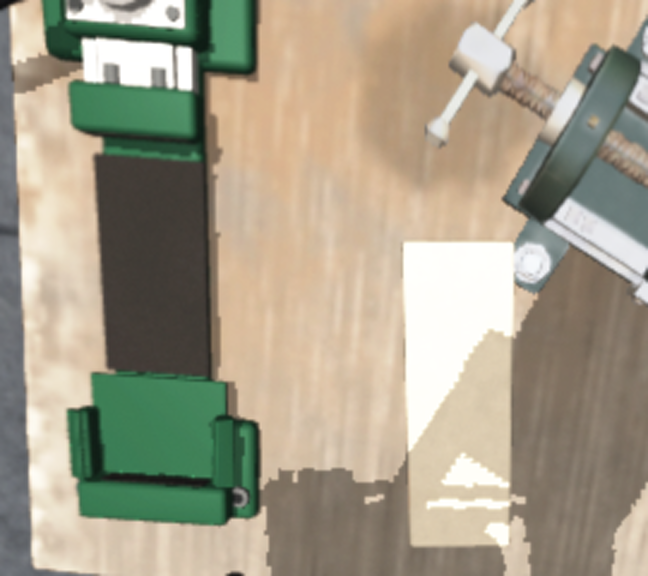

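```bash
python3 - <<'E'
import numpy as np
S=np.load("holder.npy")
for yaw in (2.7,3.2):
    a=np.radians(yaw); Y=np.array([np.cos(a),np.sin(a)]); X=np.array([np.sin(a),-np.cos(a)])
    o=np.array([611,-305.])
    x=(S[:,:2]-o)@X; y=(S[:,:2]-o)@Y; z=S[:,2]
    print("yaw",yaw)
    k=(z>29.5)&(y>20)
    # end stop top
    e=(z>32.5)&(y>60)
    for x0 in range(-36,37,8):
        q=e&(x>=x0)&(x<x0+8)
        if q.sum()>5: print(" es x",x0,q.sum(),"y",np.percentile(y[q],[2,98]).round(1))
    for y0 in range(30,76,5):
        L=(z>27)&(z<34.5)&(y>=y0)&(y<y0+5)
        l=L&(x<0); r=L&(x>0)
        if l.sum()>3 and r.sum()>3: print("  cheeks y",y0,np.percentile(x[l],[3,97]).round(1),np.percentile(x[r],[3,97]).round(1))
    j=(z>33)&(z<37)&(y<-60)
    for x0 in range(-36,37,8):
        q=j&(x>=x0)&(x<x0+8)
        if q.sum()>5: print(" jaw x",x0,q.sum(),"y",np.percentile(y[q],[2,98]).round(1))
    for y0 in range(-110,-80,5):
        q=j&(y>=y0)&(y<y0+5)
        if q.sum()>5: print(" jaw y",y0,np.percentile(x[q],[2,98]).round(1))
    for y0 in range(-70,45,10):
        q=(z>14.5)&(z<21)&(y>=y0)&(y<y0+10)
        if q.sum()>5: print("  bed y",y0,np.percentile(x[q],[1,99]).round(1), np.mean(np.percentile(x[q],[1,99])).round(1))
E
```

```text
yaw 2.7
 es x -36 123 y [60.7 89.4]
 es x -28 103 y [71.5 90.1]
 es x -20 104 y [71.  89.1]
 es x -12 104 y [71.9 89.8]
 es x -4 103 y [72.  89.5]
 es x 4 99 y [71.8 89.8]
 es x 12 107 y [71.1 89.3]
 es x 20 101 y [71.4 89.4]
 es x 28 133 y [60.9 89.9]
 es x 36 16 y [60.5 86.7]
  cheeks y 35 [-38.  -28.8] [29.8 39.5]
  cheeks y 40 [-38.6 -28.9] [29.3 39.8]
  cheeks y 45 [-38.8 -28.7] [29.7 39.1]
  cheeks y 50 [-38.7 -28.6] [29.4 39.6]
  cheeks y 55 [-38.7 -28.4] [29.2 40.1]
  cheeks y 60 [-38.7 -28.4] [29.6 39.4]
  cheeks y 65 [-38.6 -28.2] [29.5 39.5]
  cheeks y 70 [-34.9  -0.8] [ 1.9 34.8]
  cheeks y 75 [-35.2  -2.4] [ 0.4 35.4]
 jaw x -28 227 y [-138.2  -87.5]
 jaw x -20 227 y [-136.4  -87.1]
 jaw x -12 238 y [-134.2  -86.9]
 jaw x -4 225 y [-131.5  -86.9]
 jaw x 4 229 y [-132.2  -86.8]
 jaw x 12 240 y [-134.2  -86.7]
 jaw x 20 214 y [-133.3  -87.1]
 jaw x 28 11 y [-133.7 -125.3]
 jaw y -110 [-22.8  21.5]
 jaw y -105 [-24.8  26.4]
 jaw y -100 [-24.4  26. ]
 jaw y -95 [-25.1  26.5]
 jaw y -90 [-24.1  25.9]
  bed y -70 [-23.7  26.4] 1.4
  bed y -60 [-23.7  25.9] 1.1
  bed y -50 [-23
[... 926 characters left out ...]
28 251 y [-138.   -87.4]
 jaw x -20 232 y [-136.3  -86.9]
 jaw x -12 234 y [-134.1  -87. ]
 jaw x -4 227 y [-131.8  -87. ]
 jaw x 4 233 y [-132.9  -87. ]
 jaw x 12 234 y [-134.3  -86.8]
 jaw x 20 198 y [-133.8  -87.3]
 jaw y -110 [-23.7  22. ]
 jaw y -105 [-25.7  25.5]
 jaw y -100 [-25.3  25.2]
 jaw y -95 [-25.9  25.6]
 jaw y -90 [-24.8  25.1]
  bed y -70 [-24.2  25.8] 0.8
  bed y -60 [-24.1  25.3] 0.6
  bed y -50 [-24.2  25.2] 0.5
  bed y -40 [-24.1  24.9] 0.4
  bed y -30 [-23.9  24.6] 0.3
  bed y -20 [-23.6  25. ] 0.7
  bed y -10 [-23.8  24.7] 0.5
  bed y 0 [-23.6  24.8] 0.6
  bed y 10 [-23.5  25.6] 1.0
  bed y 20 [-31.4  33.2] 0.9
  bed y 30 [-31.3  32.5] 0.6
  bed y 40 [-37.   30.3] -3.3
```

Call:
step_arm(motion=[[[0,0,0.2,0,0,-35,87],[0,0,0.2,0,0,-70,87],[0,0,0.2,0,0,-105,87],[0,0,0.2,0,0,-140,87],[0,0,0.2,0,0,-170,87],[0,0,0.2,0,0,-190,87],[0,0,0.2,0,0,-195,87],[0,0,0.2,0,0,-195,87]]])

```text
time_s: 3.12
position: [0.6347, -0.1542, 0.2284]
tcp_rot: [[-0.004, -0.992, -0.124], [0.002, -0.124, 0.992], [-1.0, 0.004, 0.002]]
force: [-0.6, -0.1, -0.6]
opening: 0.995
```

```bash
python3 - <<'E'
from h import *
s=bot.read_state();print(s["time_s"],s["position"],s["tcp_rot"].round(4),s["force"])
c=bot.capture("wrist"); save("wrist2",c["frame"])
E
```

```text
3.1167 [ 0.63469306 -0.15424882  0.22840139] [[-0.0038 -0.9923 -0.1238]
 [ 0.0017 -0.1239  0.9923]
 [-1.      0.0036  0.0022]] [-0.60354748 -0.09583495 -0.60299403]
```

View pics/wrist2.png

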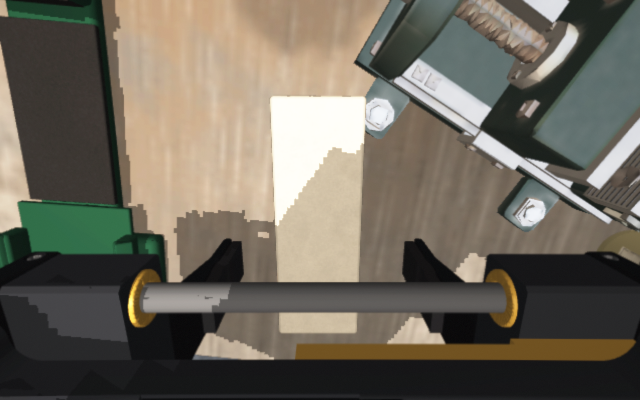

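Stone is centred between the fingers at (318,200). I'll lower and grip.

Call:
step_arm(motion=[[[0,0,0,0,-1,-15,87],[0,0,0,0,-1,-30,87],[0,0,0,0,-1,-40,87],[0,0,0,0,-1,-40,87],[0,0,0,0,-1,-40,40],[0,0,0,0,-1,-40,40],[0,0,0,0,-1,-40,40],[0,0,0,0,-1,-40,40],[0,0,0,0,-1,-40,40],[0,0,0,0,-1,-40,40]]])

```text
time_s: 4.0
position: [0.6356, -0.1569, 0.1902]
tcp_rot: [[0.001, -0.992, -0.122], [-0.0, -0.122, 0.992], [-1.0, -0.001, -0.0]]
force: [0.4, 0.6, -0.6]
opening: 0.629
```

Call:
step_arm(motion=[[[0,0,0,0,0,0,35],[0,0,0,0,0,0,35],[0,0,0,0,0,0,35],[0,0,0,0,0,0,35],[0,0,0,0,0,0,35]]])

```text
time_s: 4.42
position: [0.6356, -0.1569, 0.1901]
tcp_rot: [[0.0, -0.993, -0.122], [-0.0, -0.122, 0.993], [-1.0, -0.0, -0.0]]
force: [-1.1, 0.5, 3.3]
opening: 0.593
```

Call:
step_arm(motion=[[[0,0,0,0,0,10,35],[0,0,0,0,0,35,35],[0,0,0,0,0,60,35],[0,0,0,0,0,70,35],[0,0,-0.8,-5,-30,70,35],[0,0,-1.6,-10,-60,70,35],[0,0,-2.4,-14,-90,70,35],[0,0,-3.2,-18,-120,70,35],[0,0,-4.1,-22,-140,70,35],[0,0,-4.1,-23,-148,70,35],[0,0,-4.1,-23,-148,70,35],[0,0,-4.1,-23,-148,70,35]]])

```text
time_s: 5.42
position: [0.6121, -0.3044, 0.259]
tcp_rot: [[-0.001, -0.999, -0.05], [0.002, -0.05, 0.999], [-1.0, 0.001, 0.002]]
force: [-0.1, -0.4, -4.2]
opening: 0.594
```

Call:
step_arm(motion=[[[0,0,0,0,0,0,35],[0,0,0,0,0,0,35],[0,0,0,0,0,0,35]]])

```text
time_s: 5.67
position: [0.6129, -0.3032, 0.2596]
tcp_rot: [[-0.001, -0.999, -0.053], [0.001, -0.053, 0.999], [-1.0, 0.0, 0.001]]
force: [-0.2, -0.1, -3.3]
opening: 0.595
```

```bash
python3 - <<'E'
from h import *
s=bot.read_state();print(s["time_s"],s["position"],s["tcp_rot"].round(4),s["force"],s["opening"])
c=bot.capture("wrist"); save("wrist3",c["frame"]); C=cloud(c)*1000
c=bot.capture("top"); save("top3",c["frame"][115:275,300:445],4)
c=bot.capture("scene"); save("scene3",c["frame"][150:330,280:480],3.5)
np.save("w3.npy",C)
print(C[150,318],C[100:200:20,318].round(1))
E
```

```text
5.6667 [ 0.6128949  -0.30322069  0.25963574] [[-5.000e-04 -9.986e-01 -5.300e-02]
 [ 6.000e-04 -5.300e-02  9.986e-01]
 [-1.000e+00  5.000e-04  7.000e-04]] [-0.21810674 -0.0988453  -3.29515437] 0.5950910044761832
[ 553.23292318 -307.8553719    94.4060146 ] [[ 532.3 -308.9   94.6]
 [ 540.4 -308.5   95.3]
 [ 548.8 -308.1   95.7]
 [ 557.6 -307.6   94.6]
 [ 566.7 -307.2   94.5]]
```

View pics/wrist3.png

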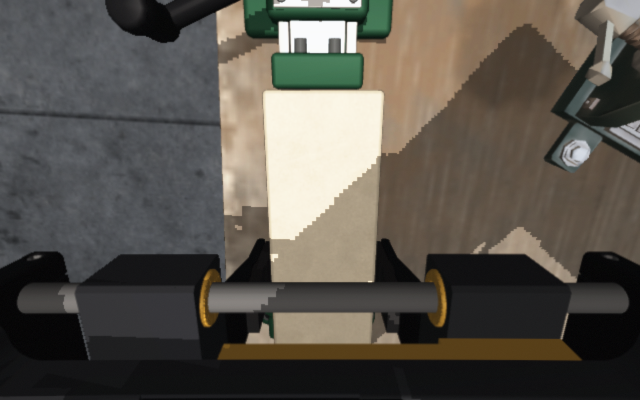

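View pics/scene3.png

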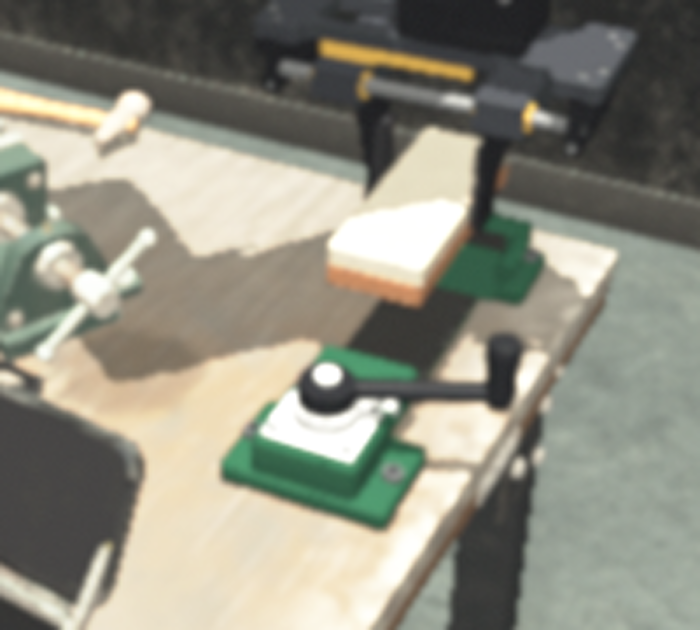

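```bash
python3 - <<'E'
from h import *
C=np.load("w3.npy").reshape(-1,3)
o=np.array([606.95,-305.9]); a=np.radians(2.9); Y=np.array([np.cos(a),np.sin(a)]); X=np.array([np.sin(a),-np.cos(a)])
x=(C[:,:2]-o)@X; y=(C[:,:2]-o)@Y; z=C[:,2]
s=(z>90)&(z<99)&(y<-15)&(abs(x)<50)
ys=np.arange(-80,-15,6); m=[]
for y0 in ys:
    q=s&(y>=y0)&(y<y0+6); 
    if q.sum()>20: p=np.percentile(x[q],[1,99]); m.append((y0+3,p[0],p[1])); 
m=np.array(m); print(m.round(1)); print("yaw slope deg",np.degrees(np.polyfit(m[1:,0],m[1:,1:].mean(1),1)[0]))
for x0 in range(-25,25,10):
    q=s&(x>=x0)&(x<x0+10); print("end",x0,np.percentile(y[q],1).round(1))
j=(z>31)&(z<38)&(y<-80)&(y>-105)
for x0 in range(-25,25,10):
    q=j&(x>=x0)&(x<x0+10)
    if q.sum()>5: print("jaw",x0,np.percentile(y[q],[2,98]).round(1))
q=j; print("jawx",np.percentile(x[q],[2,98]).round(1),z[q].mean())
E
```

```text
[[-77.  -27.7  22.3]
 [-71.  -28.   22.3]
 [-65.  -28.   22.4]
 [-59.  -28.   22.4]
 [-53.  -28.1  22.2]
 [-47.  -28.   22.3]
 [-41.  -27.9  22.4]
 [-35.  -28.1  22.2]
 [-29.  -28.   22.4]
 [-23.  -27.9  22.2]
 [-17.  -28.1  22.3]]
yaw slope deg -0.02839645197601965
end -25 -78.4
end -15 -78.4
end -5 -78.3
end 5 -78.3
end 15 -78.3
jaw -25 [-101.3  -82.1]
jaw -15 [-104.2  -81.9]
jaw -5 [-101.3  -81.8]
jaw 5 [-103.7  -81.8]
jaw 15 [-101.2  -81.8]
jawx [-180.    25.7] 34.99207415763867
```

Call:
step_arm(motion=[[[0,0,0,0,-2.5,0,35],[0,0,0,0,-2.5,-10,35],[0,0,0,0,-2.5,-20,35],[0,0,0,0,-2.5,-30,35],[0,0,0,0,-2.5,-32,35],[0,0,0,0,-2.5,-32,35],[0,0,0,0,-2.5,-32,35],[0,0,0,0,-2.5,-32,35]]])

```text
time_s: 6.48
position: [0.6127, -0.3075, 0.2279]
tcp_rot: [[0.0, -0.999, -0.051], [-0.0, -0.051, 0.999], [-1.0, -0.0, -0.0]]
force: [0.6, 0.1, -3.1]
opening: 0.592
```

```bash
cat > m.py <<'E'
from h import *
import sys
s=bot.read_state();print(s["time_s"],s["position"],s["tcp_rot"].round(4)[:,2],s["force"],s["opening"])
c=bot.capture("wrist"); save(sys.argv[1],c["frame"]); C=(cloud(c)*1000).reshape(-1,3)
o=np.array([606.95,-305.9]); a=np.radians(2.9); Y=np.array([np.cos(a),np.sin(a)]); X=np.array([np.sin(a),-np.cos(a)])
x=(C[:,:2]-o)@X; y=(C[:,:2]-o)@Y; z=C[:,2]
T=float(sys.argv[2]); s=(z>T-4)&(z<T+4)&(abs(x)<36)&(y<-15)&(y>-79.5)
print("z",np.median(z[s]))
for y0 in np.arange(-76,-15,12):
    q=s&(y>=y0)&(y<y0+6)
    if q.sum()>20: p=np.percentile(x[q],[1,99]);print(y0+3,p.round(1),p.mean().round(1))
for x0 in range(-25,25,10):
    q=s&(x>=x0)&(x<x0+10); j=(z>31)&(z<38)&(y<-80.8)&(y>-105)&(x>=x0)&(x<x0+10)
    print("end",x0,np.percentile(y[q],1).round(1),"jaw",np.percentile(y[j],98).round(1) if j.sum()>5 else None)
j=(z>31)&(z<38)&(y<-81)&(y>-95)&(abs(x)<40); print("jawx",np.percentile(x[j],[2,98]).round(1))
E
python3 m.py wrist4 63
```

```text
6.4833 [ 0.6127226  -0.30753888  0.22786604] [-5.100e-02  9.987e-01 -4.000e-04] [ 0.58270871  0.11052866 -3.14565216] 0.591554778356066
z 63.04362031004595
-73 [-23.7  26.7] 1.5
-61 [-23.7  26.8] 1.5
-49 [-23.6  26.8] 1.6
-37 [-23.7  26.7] 1.5
-25 [-23.6  26.6] 1.5
-13 [-23.2  26.7] 1.8
end -25 -78.6 jaw -82.0
end -15 -78.6 jaw -81.7
end -5 -78.6 jaw -81.6
end 5 -78.6 jaw -82.0
end 15 -78.6 jaw -82.0
jawx [-24.8  26. ]
```

View pics/wrist4.png

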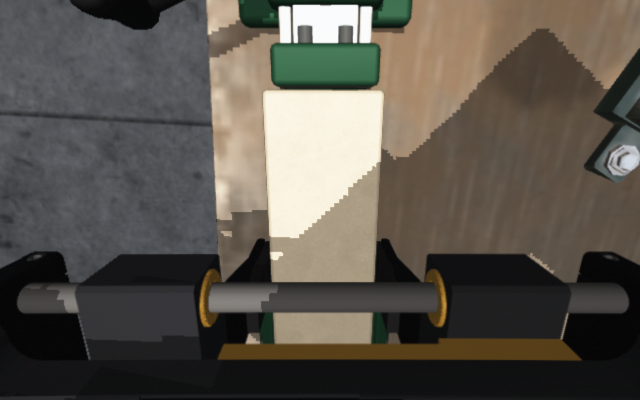

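Call:
step_arm(motion=[[[0,0,0,0,0.5,-3,35],[0,0,0,0,0.8,-6,35],[0,0,0,0,0.8,-9,35],[0,0,0,0,0.8,-12,35],[0,0,0,0,0.8,-14,35],[0,0,0,0,0.8,-16,35],[0,0,0,0,0.8,-17,35],[0,0,0,0,0.8,-17,35],[0,0,0,0,0.8,-17,35]]])

```text
time_s: 7.28
position: [0.6125, -0.3066, 0.2107]
tcp_rot: [[-0.0, -0.999, -0.051], [0.0, -0.051, 0.999], [-1.0, 0.0, 0.0]]
force: [0.1, -0.2, -3.0]
opening: 0.594
```

```bash
python3 m.py wrist5 46
```

```text
7.2833 [ 0.61254598 -0.30662308  0.21069543] [-0.051   0.9987  0.    ] [ 0.05687115 -0.17532839 -2.99630007] 0.5943962729438578
z 45.87234882883322
-73 [-24.7  25.6] 0.4
-61 [-24.8  25.7] 0.5
-49 [-24.6  25.7] 0.6
-37 [-24.7  25.6] 0.4
-25 [-24.5  25.7] 0.6
-13 [-24.4  25.9] 0.7
end -25 -78.8 jaw -81.8
end -15 -78.8 jaw -81.8
end -5 -78.8 jaw -81.8
end 5 -78.8 jaw -81.8
end 15 -78.8 jaw -81.8
jawx [-24.8  25.8]
```

Aligned, in the slot and free of contact, about 2.8 mm above the bed. I'll lower slowly.

Call:
step_arm(motion=[[[0,0,0,0,0,-0.5,35],[0,0,0,0,0,-1,35],[0,0,0,0,0,-1.5,35],[0,0,0,0,0,-1.9,35],[0,0,0,0,0,-2.2,35],[0,0,0,0,0,-2.2,35]]])

```text
time_s: 7.83
position: [0.6125, -0.3066, 0.2085]
tcp_rot: [[-0.0, -0.999, -0.051], [0.0, -0.051, 0.999], [-1.0, 0.0, 0.0]]
force: [-0.7, -0.5, -3.3]
opening: 0.596
```

Call:
step_arm(motion=[[[0,0,0,0,0,-0.3,35],[0,0,0,0,0,-0.5,35],[0,0,0,0,0,-0.5,35]]])

```text
time_s: 8.08
position: [0.6126, -0.3066, 0.2081]
tcp_rot: [[0.0, -0.999, -0.051], [-0.0, -0.051, 0.999], [-1.0, -0.0, -0.0]]
force: [-1.0, -0.1, -2.8]
opening: 0.593
```

Call:
step_arm(motion=[[[0,0,0,0,0,-0.3,35],[0,0,0,0,0,-0.5,35],[0,0,0,0,0,-0.5,35]]])

```text
time_s: 8.33
position: [0.6126, -0.3066, 0.2081]
tcp_rot: [[0.0, -0.999, -0.051], [-0.0, -0.051, 0.999], [-1.0, -0.0, -0.0]]
force: [-2.4, 0.4, 0.9]
opening: 0.597
```

```bash
python3 m.py wrist6 43|head -3
```

```text
8.3333 [ 0.61255018 -0.30659393  0.20805895] [-5.100e-02  9.987e-01 -1.000e-04] [-2.39295886  0.41575499  0.87855021] 0.597107596592225
z 43.323561634317606
-73 [-24.7  25.6] 0.5
```

Seated: force went from -3 to +0.9 N and the stone top is at 43.3 mm. Releasing.

Call:
step_arm(motion=[[[0,0,0,0,0,0,75],[0,0,0,0,0,0,75],[0,0,0,0,0,0,75],[0,0,0,0,0,0,75],[0,0,0,0,0,2,75],[0,0,0,0,0,10,75],[0,0,0,0,0,30,75],[0,0,0,0,0,60,50],[0,0,0,0,0,90,20],[0,0,0,0,0,120,0],[0,0,0,0,0,130,0],[0,0,0,0,0,130,0]]])

```text
time_s: 9.38
position: [0.6135, -0.3071, 0.3421]
tcp_rot: [[0.007, -0.999, -0.051], [-0.005, -0.051, 0.999], [-1.0, -0.007, -0.005]]
force: [0.3, -0.1, -0.1]
opening: 0.572
```

Call:
step_arm(motion=[[[0,0,0,0,0,0,0],[0,0,0,0,0,0,0]]])

```text
time_s: 9.55
position: [0.6119, -0.3061, 0.3357]
tcp_rot: [[-0.003, -0.999, -0.051], [0.002, -0.051, 0.999], [-1.0, 0.003, 0.002]]
force: [-0.9, -0.1, -1.5]
opening: 0.416
```

```bash
python3 m.py wrist7 43; python3 - <<'E'
from h import *
c=bot.capture("top"); save("top7",c["frame"][115:275,300:445],4)
C=cloud(c).reshape(-1,3)*1000
k=C[(C[:,2]>75)&(C[:,2]<100)&(C[:,1]<-365)&(C[:,0]>400)&(C[:,0]<560)]
print("knob",len(k),k.mean(0),(k.min(0)+k.max(0))/2)
c=bot.capture("wrist");C=cloud(c).reshape(-1,3)*1000
k=C[(C[:,2]>70)&(C[:,2]<100)&(C[:,1]<-355)&(C[:,0]>400)&(C[:,0]<560)]
print("knob w",len(k),k.mean(0),(k.min(0)+k.max(0))/2)
E
```

```text
9.55 [ 0.61187456 -0.30612774  0.3357014 ] [-0.051   0.9987  0.0023] [-0.91260263 -0.07601454 -1.51339455] 0.4164779957779169
z 43.327799637337655
-73 [-24.8  26.2] 0.7
-61 [-25.3  25.7] 0.2
-49 [-24.7  26.1] 0.7
-37 [-25.   25.7] 0.4
-25 [-24.5  25.9] 0.7
-13 [-24.2  26.3] 1.0
end -25 -79.1 jaw -81.7
end -15 -79.1 jaw -81.6
end -5 -79.1 jaw -81.6
end 5 -79.1 jaw -81.6
end 15 -79.1 jaw -81.6
jawx [-25.1  25.9]
knob 16 [ 495.34764309 -393.61817695   86.91454138] [ 496.2651614  -392.77052494   87.16184147]
knob w 895 [ 500.11415905 -387.88943204   85.17630321] [ 499.58162226 -389.40701146   79.74566476]
```

View pics/wrist7.png

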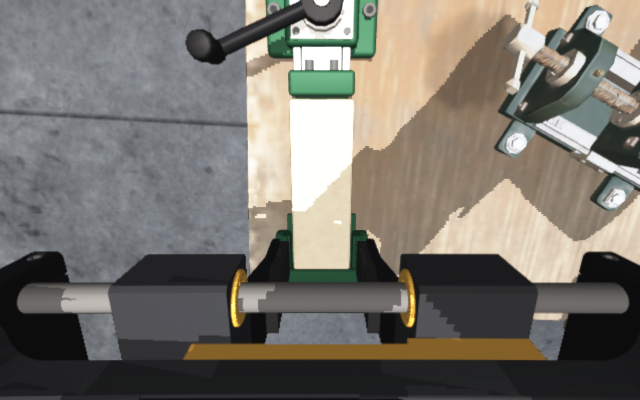

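View pics/top7.png

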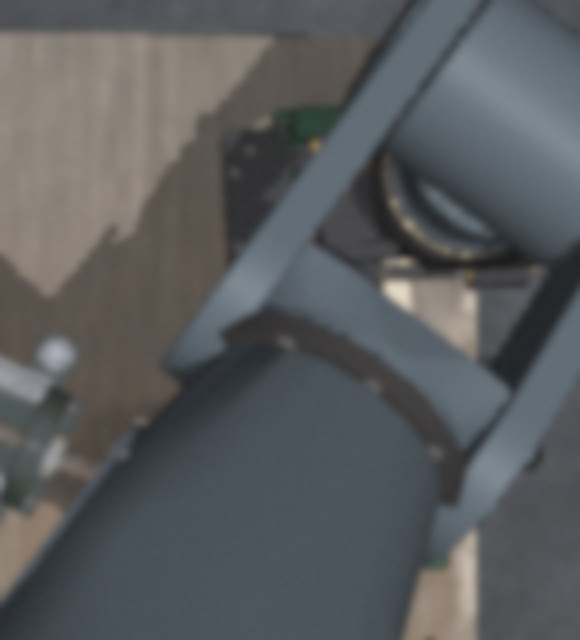

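Stone is seated, pale side up, 2.5 mm off the jaw and centred. The lever is at about -64° in world, and I expect it to end near -142 to -150°. I'll tabulate the tool path for pushing.

```bash
cat > path.py <<'E'
import numpy as np
piv=np.array([462.1,-313.2])
def P(th,d):
    r=np.radians(th); return piv+85*np.array([np.cos(r),np.sin(r)])-d*np.array([np.sin(r),-np.cos(r)])
def tab(th0,d0,ths,d):
    p0=P(th0,d0)
    for t in ths: print(t,"turn",round(t-th0,1),"shift",(P(t,d)-p0).round(1))
E
python3 - <<'E'
from path import *
print(P(-64,32)-[613,-306.7],P(-64,32),P(-64,20)-P(-64,32))
from rig import bot; print(bot.read_state()["joint_positions"].round(1))
E
```

```text
[-84.87704304 -68.86961724] [ 528.12295696 -375.56961724] [-10.78552856  -5.26045376]
[ -35.9   39.2   76.3   -0.    64.8 -128.8]
```

Call:
step_arm(motion=[[[0,0,5,-20,-16,0,0],[0,0,10,-45,-36,0,0],[0,0,15,-65,-53,0,0],[0,0,20,-80,-65,0,0],[0,0,23,-85,-69,0,0],[0,0,23,-85,-69,-30,0],[0,0,23,-85,-69,-60,0],[0,0,23,-85,-69,-85,0],[0,0,23,-85,-69,-98,0],[0,0,23,-85,-69,-98,0],[0,0,23,-85,-69,-98,0],[0,0,23,-85,-69,-98,0]]])

```text
time_s: 10.7
position: [0.5281, -0.376, 0.2405]
tcp_rot: [[0.001, -0.899, -0.437], [-0.002, -0.437, 0.899], [-1.0, -0.001, -0.002]]
force: [1.4, -0.3, 0.1]
opening: 0.006
```

```bash
python3 - <<'E'
from h import *
s=bot.read_state();print(s["time_s"],s["position"],s["tcp_rot"].round(4),s["force"],s["opening"],s["joint_positions"].round(1))
for n in("wrist","scene"):
    c=bot.capture(n); save(n+"8",c["frame"] if n=="wrist" else c["frame"][150:330,280:480],1 if n=="wrist" else 3.3)
    if n=="wrist":
        C=cloud(c).reshape(-1,3)*1000
        k=C[(C[:,2]>65)&(C[:,2]<95)&(C[:,1]<-350)&(C[:,0]>440)&(C[:,0]<515)]
        t=k[k[:,2]>85]; print("knob w",len(k),t.mean(0),(t.min(0)+t.max(0))/2)
E
```

```text
10.7 [ 0.52813936 -0.37603246  0.24052612] [[ 1.500e-03 -8.993e-01 -4.374e-01]
 [-1.600e-03 -4.374e-01  8.993e-01]
 [-1.000e+00 -7.000e-04 -2.100e-03]] [ 1.37311043 -0.28433598  0.11984069] 0.006014412023304469 [ -45.3   43.7   85.4   -0.    50.8 -161.2]
knob w 1561 [ 498.72754256 -390.36209063   86.97644923] [ 499.20346643 -390.18289394   87.17809133]
```

View pics/wrist8.png

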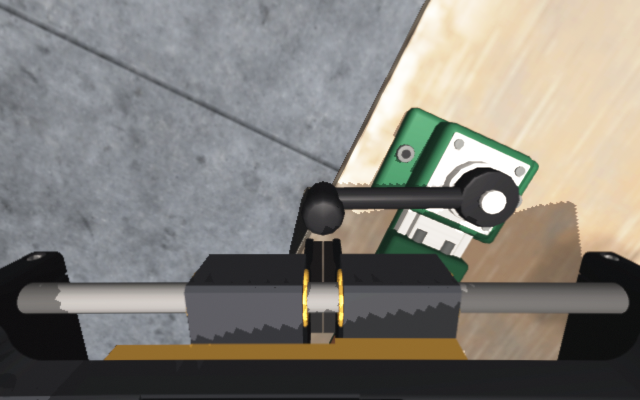

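View pics/scene8.png

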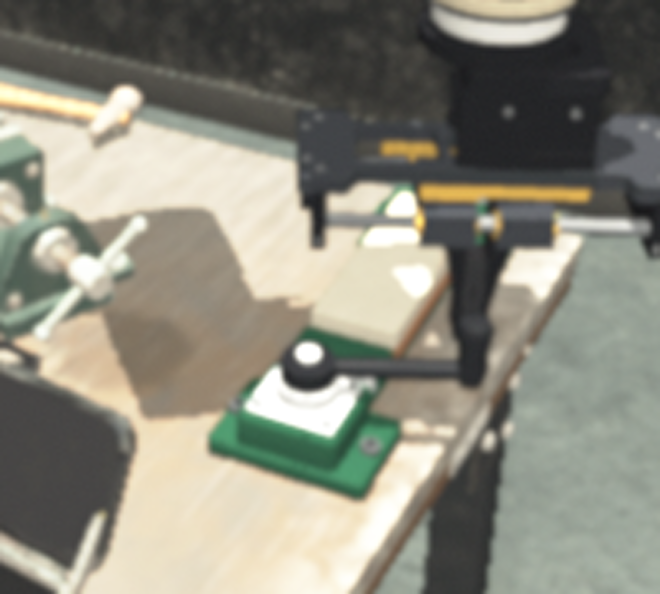

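```bash
python3 - <<'E'
from path import *
tab(-64,32,[-64,-66,-68,-70,-72,-74,-76,-78],18.5)
print(); tab(-78,18.5,range(-80,-105,-2),18.5)
print(); tab(-102,18.5,range(-104,-128,-2),18.5)
E
```

```text
-64 turn 0 shift [-12.1  -5.9]
-66 turn -2 shift [-14.5  -7.8]
-68 turn -4 shift [-17.   -9.5]
-70 turn -6 shift [-19.6 -11.2]
-72 turn -8 shift [-22.2 -12.8]
-74 turn -10 shift [-24.8 -14.2]
-76 turn -12 shift [-27.5 -15.6]
-78 turn -14 shift [-30.3 -16.9]

-80 turn -2 shift [-2.8 -1.2]
-82 turn -4 shift [-5.6 -2.3]
-84 turn -6 shift [-8.5 -3.3]
-86 turn -8 shift [-11.4  -4.2]
-88 turn -10 shift [-14.3  -5. ]
-90 turn -12 shift [-17.3  -5.7]
-92 turn -14 shift [-20.2  -6.3]
-94 turn -16 shift [-23.2  -6.8]
-96 turn -18 shift [-26.3  -7.2]
-98 turn -20 shift [-29.3  -7.5]
-100 turn -22 shift [-32.3  -7.6]
-102 turn -24 shift [-35.3  -7.7]
-104 turn -26 shift [-38.4  -7.7]

-104 turn -2 shift [-3.  0.]
-106 turn -4 shift [-6.1  0.2]
-108 turn -6 shift [-9.1  0.4]
-110 turn -8 shift [-12.1   0.8]
-112 turn -10 shift [-15.1   1.2]
-114 turn -12 shift [-18.1   1.8]
-116 turn -14 shift [-21.1   2.5]
-118 turn -16 shift [-24.    3.3]
-120 turn -18 shift [-26.9   4.1]
-122 turn -20 shift [-29.8   5.1]
-124 turn -22 shift [-32.6   6.2]
-126 turn -24 shift [-35.4   7.3]
```

Call:
step_arm(motion=[[[0,0,0,-4,-2,0,0],[0,0,0,-8,-4,0,0],[0,0,0,-10,-5,0,0],[0,0,0,-12,-6,0,0],[0,0,-2,-14.5,-7.8,0,0],[0,0,-4,-17,-9.5,0,0],[0,0,-6,-19.6,-11.2,0,0]]])

```text
time_s: 11.38
position: [0.5086, -0.3867, 0.2401]
tcp_rot: [[0.003, -0.941, -0.338], [-0.0, -0.338, 0.941], [-1.0, -0.003, -0.001]]
force: [3.6, 1.8, 0.7]
opening: 0.007
```

Call:
step_arm(motion=[[[0,0,-2,-2.6,-1.6,0,0],[0,0,-4,-5.2,-3,0,0],[0,0,-6,-7.9,-4.4,0,0],[0,0,-8,-10.7,-5.7,0,0]]])

```text
time_s: 11.72
position: [0.4981, -0.3925, 0.2401]
tcp_rot: [[0.004, -0.979, -0.204], [-0.001, -0.204, 0.979], [-1.0, -0.003, -0.001]]
force: [3.1, 1.3, -0.0]
opening: 0.006
```

Contact, and the lever is moving at about 3.5 N. Carrying on.

Call:
step_arm(motion=[[[0,0,-2,-2.8,-1.2,0,0],[0,0,-4,-5.6,-2.3,0,0],[0,0,-6,-8.5,-3.3,0,0],[0,0,-8,-11.4,-4.2,0,0],[0,0,-10,-14.3,-5,0,0],[0,0,-12,-17.3,-5.7,0,0]]])

```text
time_s: 12.22
position: [0.4808, -0.3984, 0.2401]
tcp_rot: [[0.004, -1.0, 0.004], [-0.001, 0.004, 1.0], [-1.0, -0.004, -0.001]]
force: [4.3, 1.1, -0.7]
opening: 0.003
```

Call:
step_arm(motion=[[[0,0,-2,-2.9,-0.6,0,0],[0,0,-4,-5.9,-1.1,0,0],[0,0,-6,-9,-1.5,0,0],[0,0,-8,-12,-1.8,0,0],[0,0,-10,-15,-1.9,0,0],[0,0,-12,-18,-2,0,0]]])

```text
time_s: 12.72
position: [0.4629, -0.4006, 0.2402]
tcp_rot: [[0.004, -0.977, 0.212], [-0.002, 0.212, 0.977], [-1.0, -0.005, -0.001]]
force: [4.2, 0.9, -0.8]
opening: 0.006
```

Call:
step_arm(motion=[[[0,0,-2,-3,0,0,0],[0,0,-4,-6.1,0.2,0,0],[0,0,-6,-9.1,0.4,0,0],[0,0,-8,-12.1,0.8,0,0]]])

```text
time_s: 13.05
position: [0.4509, -0.4, 0.2402]
tcp_rot: [[0.005, -0.938, 0.346], [-0.003, 0.346, 0.938], [-1.0, -0.005, -0.001]]
force: [3.8, -0.6, 0.1]
opening: 0.004
```

```bash
cat > k.py <<'E'
from h import *
import sys
s=bot.read_state();print(s["time_s"],s["position"],s["force"],s["opening"])
c=bot.capture("wrist"); save(sys.argv[1],c["frame"])
C=cloud(c).reshape(-1,3)*1000
T=s["position"]*1000; R=s["tcp_rot"]; L=(C-T)@R   # tool coords
t=C[(C[:,2]>84.5)&(C[:,2]<92)&(np.abs(L[:,1]-18)<12)&(np.abs(L[:,2])<30)]
m=t.mean(0); 
if len(t):
  d=(t.min(0)+t.max(0))/2; piv=np.array([462.1,-313.2])
  print("knob",len(t),m.round(1),d.round(1),"ang",np.degrees(np.arctan2(*(m[:2]-piv)[::-1])).round(1),"r",np.linalg.norm(m[:2]-piv).round(1), "tool",((m-T)@R).round(1))
E
python3 k.py wrist9
```

```text
13.05 [ 0.45085076 -0.39998793  0.2402439 ] [ 3.80825081 -0.61677057  0.08729365] 0.003714379039636556
knob 1354 [ 435.  -394.1   87.1] [ 435.4 -394.2   88.3] ang -108.5 r 85.3 tool [153.   17.7   0.2]
```

View pics/wrist9.png

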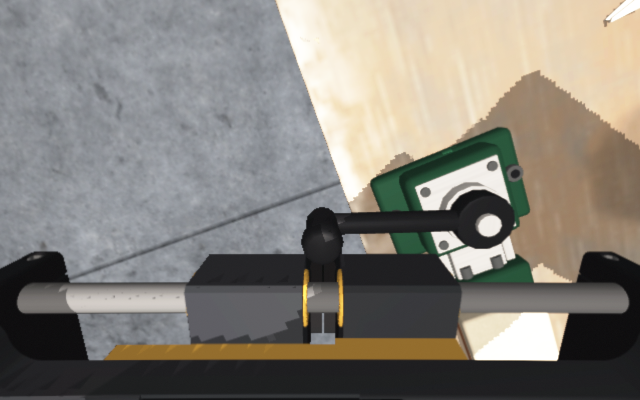

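Call:
step_arm(motion=[[[0,0,-2,-3,0.4,0,0],[0,0,-4,-6,1,0,0],[0,0,-6,-9,1.7,0,0],[0,0,-8,-11.9,2.5,0,0],[0,0,-10,-14.8,3.3,0,0]]])

```text
time_s: 13.52
position: [0.436, -0.3969, 0.2402]
tcp_rot: [[0.004, -0.864, 0.503], [-0.003, 0.503, 0.864], [-1.0, -0.005, -0.001]]
force: [4.2, -0.4, -1.3]
opening: 0.004
```

```bash
python3 - <<'E'
from path import *
for a in (-120,-125,-130,-134,-138,-142,-146,-150): print(a); tab(a,18.5,[a-k*.5 for k in (1,2,3,4,6,8,10)],18.5)
E
```

```text
-120
-120.5 turn -0.5 shift [-0.7  0.2]
-121.0 turn -1.0 shift [-1.4  0.5]
-121.5 turn -1.5 shift [-2.2  0.7]
-122.0 turn -2.0 shift [-2.9  1. ]
-123.0 turn -3.0 shift [-4.3  1.5]
-124.0 turn -4.0 shift [-5.7  2. ]
-125.0 turn -5.0 shift [-7.1  2.6]
-125
-125.5 turn -0.5 shift [-0.7  0.3]
-126.0 turn -1.0 shift [-1.4  0.6]
-126.5 turn -1.5 shift [-2.1  0.9]
-127.0 turn -2.0 shift [-2.8  1.2]
-128.0 turn -3.0 shift [-4.2  1.9]
-129.0 turn -4.0 shift [-5.5  2.5]
-130.0 turn -5.0 shift [-6.9  3.2]
-130
-130.5 turn -0.5 shift [-0.7  0.4]
-131.0 turn -1.0 shift [-1.3  0.7]
-131.5 turn -1.5 shift [-2.   1.1]
-132.0 turn -2.0 shift [-2.7  1.5]
-133.0 turn -3.0 shift [-4.   2.2]
-134.0 turn -4.0 shift [-5.3  3. ]
-135.0 turn -5.0 shift [-6.6  3.8]
-134
-134.5 turn -0.5 shift [-0.6  0.4]
-135.0 turn -1.0 shift [-1.3  0.8]
-135.5 turn -1.5 shift [-1.9  1.2]
-136.0 turn -2.0 shift [-2.6  1.6]
-137.0 turn -3.0 shift [-3.8  2.5]
-138.0 turn -4.0 shift [-5.1  3.4]
-139.0 turn -5.0 shift [-6.3  4.3]
-138
-138.5 turn -0.5 shift [-0.6  0.4]
-139.0 turn -1.0 shift [-1.2  0.9]
-139.5 turn -1.5 shift [-
[... 199 characters left out ...]
rn -1.0 shift [-1.2  1. ]
-143.5 turn -1.5 shift [-1.7  1.5]
-144.0 turn -2.0 shift [-2.3  2. ]
-145.0 turn -3.0 shift [-3.4  3. ]
-146.0 turn -4.0 shift [-4.5  4. ]
-147.0 turn -5.0 shift [-5.6  5.1]
-146
-146.5 turn -0.5 shift [-0.5  0.5]
-147.0 turn -1.0 shift [-1.1  1.1]
-147.5 turn -1.5 shift [-1.6  1.6]
-148.0 turn -2.0 shift [-2.2  2.1]
-149.0 turn -3.0 shift [-3.2  3.2]
-150.0 turn -4.0 shift [-4.2  4.3]
-151.0 turn -5.0 shift [-5.3  5.5]
-150
-150.5 turn -0.5 shift [-0.5  0.6]
-151.0 turn -1.0 shift [-1.   1.1]
-151.5 turn -1.5 shift [-1.5  1.7]
-152.0 turn -2.0 shift [-2.   2.3]
-153.0 turn -3.0 shift [-3.   3.4]
-154.0 turn -4.0 shift [-3.9  4.6]
-155.0 turn -5.0 shift [-4.9  5.8]
```

Call:
step_arm(motion=[[[0,0,-1,-1.4,0.5,0,0],[0,0,-2,-2.9,1,0,0],[0,0,-3,-4.3,1.5,0,0],[0,0,-4,-5.7,2,0,0],[0,0,-5,-7.1,2.6,0,0]]])

```text
time_s: 13.93
position: [0.4282, -0.394, 0.2399]
tcp_rot: [[0.001, -0.818, 0.576], [-0.002, 0.576, 0.818], [-1.0, -0.002, -0.001]]
force: [3.6, -2.1, 0.5]
opening: 0.0
```

Call:
step_arm(motion=[[[0,0,-1,-1.4,0.6,0,0],[0,0,-2,-2.8,1.2,0,0],[0,0,-3,-4.2,1.9,0,0],[0,0,-4,-5.5,2.5,0,0],[0,0,-5,-6.9,3.2,0,0]]])

```text
time_s: 14.35
position: [0.4211, -0.3907, 0.2398]
tcp_rot: [[0.001, -0.764, 0.645], [-0.002, 0.645, 0.764], [-1.0, -0.002, -0.001]]
force: [5.5, -3.4, 1.0]
opening: 0.004
```

Call:
step_arm(motion=[[[0,0,-1,-1.3,0.7,0,0],[0,0,-2,-2.7,1.5,0,0],[0,0,-3,-4,2.2,0,0],[0,0,-4,-5.3,3,0,0]]])

```text
time_s: 14.68
position: [0.416, -0.3878, 0.2398]
tcp_rot: [[0.001, -0.717, 0.697], [-0.002, 0.697, 0.717], [-1.0, -0.002, -0.0]]
force: [4.5, -2.4, 0.8]
opening: 0.005
```

Jaw has bitten at about 6 N. Smaller steps from here.

Call:
step_arm(motion=[[[0,0,-1,-1.3,0.8,0,0],[0,0,-2,-2.6,1.6,0,0]]])

```text
time_s: 14.85
position: [0.4135, -0.3862, 0.2399]
tcp_rot: [[0.002, -0.692, 0.722], [-0.002, 0.722, 0.692], [-1.0, -0.003, -0.0]]
force: [5.0, -2.2, 0.6]
opening: 0.005
```

Call:
step_arm(motion=[[[0,0,-1,-1.3,0.9,0,0],[0,0,-2,-2.5,1.8,0,0]]])

```text
time_s: 15.02
position: [0.411, -0.3846, 0.2399]
tcp_rot: [[0.002, -0.667, 0.745], [-0.003, 0.745, 0.667], [-1.0, -0.003, -0.0]]
force: [6.1, -3.0, 0.8]
opening: 0.006
```

Call:
step_arm(motion=[[[0,0,-1,-1.2,0.9,0,0],[0,0,-2,-2.4,1.8,0,0]]])

```text
time_s: 15.18
position: [0.4087, -0.3828, 0.2399]
tcp_rot: [[0.002, -0.64, 0.768], [-0.003, 0.768, 0.64], [-1.0, -0.004, -0.0]]
force: [6.0, -2.9, 0.2]
opening: 0.009
```

Steady at about 6.7 N at -140. Going on in 1° steps (1.5 mm).

Call:
step_arm(motion=[[[0,0,-0.5,-0.6,0.5,0,0],[0,0,-1,-1.2,1,0,0]]])

```text
time_s: 15.35
position: [0.4075, -0.3819, 0.2399]
tcp_rot: [[0.002, -0.627, 0.779], [-0.003, 0.779, 0.627], [-1.0, -0.004, -0.0]]
force: [6.0, -3.9, 0.7]
opening: 0.003
```

Call:
step_arm(motion=[[[0,0,-0.5,-0.6,0.5,0,0],[0,0,-1,-1.2,1,0,0]]])

```text
time_s: 15.52
position: [0.4064, -0.381, 0.24]
tcp_rot: [[0.003, -0.613, 0.79], [-0.003, 0.79, 0.613], [-1.0, -0.004, 0.0]]
force: [6.2, -3.8, -0.1]
opening: 0.005
```

Call:
step_arm(motion=[[[0,0,-0.5,-0.6,0.5,0,0],[0,0,-1,-1.2,1,0,0]]])

```text
time_s: 15.68
position: [0.4053, -0.3801, 0.24]
tcp_rot: [[0.003, -0.599, 0.8], [-0.003, 0.8, 0.599], [-1.0, -0.004, 0.0]]
force: [5.6, -3.3, 0.4]
opening: 0.005
```

Call:
step_arm(motion=[[[0,0,-0.5,-0.6,0.5,0,0],[0,0,-1,-1.1,1,0,0]]])

```text
time_s: 15.85
position: [0.4042, -0.3791, 0.24]
tcp_rot: [[0.003, -0.585, 0.811], [-0.004, 0.811, 0.585], [-1.0, -0.005, 0.0]]
force: [5.6, -4.4, 0.8]
opening: 0.006
```

Call:
step_arm(motion=[[[0,0,-0.5,-0.6,0.5,0,0],[0,0,-1,-1.1,1,0,0]]])

```text
time_s: 16.02
position: [0.4031, -0.3782, 0.24]
tcp_rot: [[0.003, -0.571, 0.821], [-0.004, 0.821, 0.571], [-1.0, -0.005, 0.0]]
force: [5.9, -4.0, -0.2]
opening: 0.008
```

Call:
step_arm(motion=[[[0,0,-0.5,-0.6,0.5,0,0],[0,0,-1,-1.1,1,0,0]]])

```text
time_s: 16.18
position: [0.4021, -0.3772, 0.24]
tcp_rot: [[0.003, -0.557, 0.831], [-0.004, 0.831, 0.557], [-1.0, -0.005, 0.0]]
force: [7.0, -4.5, -0.3]
opening: 0.003
```

```bash
python3 k.py wrist10
```

```text
16.1833 [ 0.40207441 -0.37720912  0.23999448] [ 7.00741694 -4.48485622 -0.31394841] 0.0025710299112479966
knob 1334 [ 392.9 -362.9   87.2] [ 393.3 -363.    88.2] ang -144.3 r 85.2 tool [152.7  17.8   0.3]
```

Call:
step_arm(motion=[[[0,0,-0.5,-0.5,0.5,0,0],[0,0,-1,-1.1,1,0,0]]])

```text
time_s: 16.4
position: [0.401, -0.3763, 0.24]
tcp_rot: [[0.003, -0.542, 0.84], [-0.004, 0.84, 0.542], [-1.0, -0.005, 0.0]]
force: [6.4, -4.2, -0.2]
opening: 0.012
```

Call:
step_arm(motion=[[[0,0,-0.5,-0.5,0.5,0,0],[0,0,-1,-1.1,1,0,0]]])

```text
time_s: 16.57
position: [0.4002, -0.3756, 0.2401]
tcp_rot: [[0.004, -0.527, 0.85], [-0.005, 0.85, 0.527], [-1.0, -0.007, 0.001]]
force: [7.5, -5.0, -0.9]
opening: 0.003
```

Call:
step_arm(motion=[[[0,0,-0.5,-0.5,0.5,0,0],[0,0,-1,-1.1,1.1,0,0]]])

```text
time_s: 16.73
position: [0.3996, -0.3752, 0.2403]
tcp_rot: [[0.006, -0.512, 0.859], [-0.008, 0.859, 0.512], [-1.0, -0.01, 0.001]]
force: [9.9, -5.7, -1.4]
opening: 0.0
```

Force is climbing (6.7 → 9 → 11.4 N) while motion stalls, which suggests the stop. One small confirming nudge.

Call:
step_arm(motion=[[[0,0,0,-0.3,0.4,0,0],[0,0,0,-0.3,0.4,0,0]]])

```text
time_s: 16.9
position: [0.3996, -0.375, 0.2404]
tcp_rot: [[0.007, -0.512, 0.859], [-0.009, 0.859, 0.512], [-1.0, -0.011, 0.002]]
force: [9.1, -5.8, -2.0]
opening: 0.002
```

Call:
step_arm(motion=[[[0,0,0,-0.5,0.7,0,0],[0,0,0,-0.5,0.7,0,0]]])

```text
time_s: 17.07
position: [0.3993, -0.3747, 0.2406]
tcp_rot: [[0.008, -0.512, 0.859], [-0.01, 0.859, 0.512], [-1.0, -0.013, 0.002]]
force: [9.8, -6.9, -1.8]
opening: 0.008
```

```bash
python3 k.py wrist11
```

```text
17.0667 [ 0.39934602 -0.3747008   0.24056228] [ 9.77409241 -6.85159972 -1.79432645] 0.007501740514498062
knob 1321 [ 391.7 -361.    87.2] [ 392.1 -361.3   88.2] ang -145.8 r 85.1 tool [153.2  17.6   0.2]
```

12 N with the lever not moving (-145.8°, 81.6° of travel, within the expected 78–86°). It's home, so I'll back off and lift clear.

Call:
step_arm(motion=[[[0,0,0,2,-3,0,0],[0,0,0,7,-11,0,0],[0,0,0,13,-20,0,0],[0,0,0,13,-20,20,0],[0,0,0,13,-20,55,0],[0,0,0,13,-20,90,0],[0,0,0,13,-20,120,0],[0,0,0,13,-20,140,0],[0,0,0,13,-20,140,0],[0,0,0,13,-20,140,0]]])

```text
time_s: 17.95
position: [0.4094, -0.3912, 0.3798]
tcp_rot: [[-0.002, -0.514, 0.858], [0.002, 0.858, 0.514], [-1.0, 0.003, -0.001]]
force: [0.3, 0.0, 0.0]
opening: 0.005
```

```bash
python3 - <<'E'
from h import *
s=bot.read_state();print(s["time_s"],s["position"],s["force"])
for n in("wrist","scene","top"):
    c=bot.capture(n); save(n+"12",c["frame"])
    C=cloud(c).reshape(-1,3)*1000
    if n!="scene":
        k=C[(C[:,2]>83)&(C[:,2]<93)&(C[:,1]<-330)&(C[:,1]>-400)&(C[:,0]>360)&(C[:,0]<450)]
        print(n,len(k),k.mean(0) if len(k) else 0, np.degrees(np.arctan2(k[:,1].mean()+313.2,k[:,0].mean()-462.1)) if len(k) else 0)
    o=np.array([606.95,-305.9]); a=np.radians(2.9); Y=np.array([np.cos(a),np.sin(a)]); X=np.array([np.sin(a),-np.cos(a)])
    x=(C[:,:2]-o)@X; y=(C[:,:2]-o)@Y; z=C[:,2]
    q=(z>39.5)&(z<47)&(abs(x)<35)&(y>-85)&(y<85); 
    if q.sum()>20: print(n,"stone z",np.median(z[q]),"x",np.percentile(x[q],[1,99]),"y",np.percentile(y[q],[.5,99.5]))
    j=(z>32)&(z<38)&(abs(x)<22)&(y>-100)&(y<-70)
    if j.sum()>20: print(n,"jaw y",np.percentile(y[j],98))
E
```

```text
17.95 [ 0.40938424 -0.39117499  0.37977633] [0.332853   0.03126151 0.02944759]
wrist 359 [ 391.06706209 -360.39778931   86.72279875] -146.39797533558783
wrist stone z 43.340392104683986 x [-24.71872814  25.896611  ] y [-75.10541699  73.07041768]
wrist jaw y -74.70778108569274
scene stone z 40.72814044040482 x [-22.29387368  28.29758927] y [-75.92719373  69.62470404]
scene jaw y -73.35431491921942
top 57 [ 391.97461864 -360.43726104   86.77427995] -146.03534012220743
top stone z 43.400977136012656 x [-25.91469677  24.51795481] y [-74.41467312  74.54917248]
top jaw y -75.55193186141592
```

View pics/scene12.png

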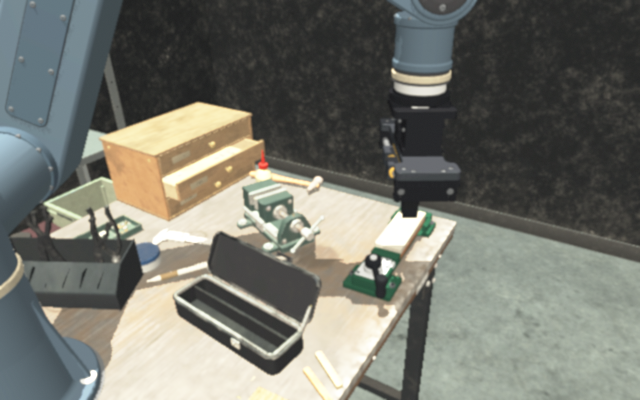

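View pics/top12.png

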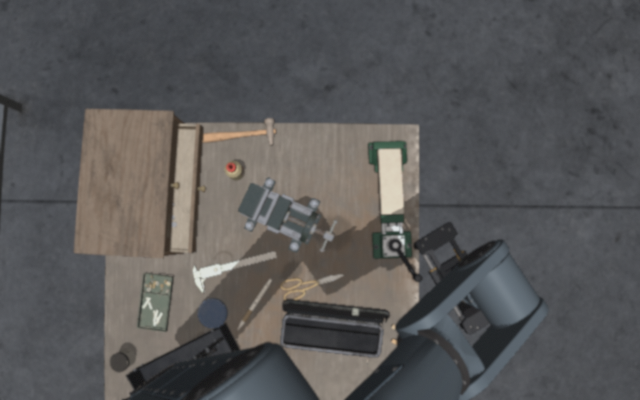

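View pics/wrist12.png

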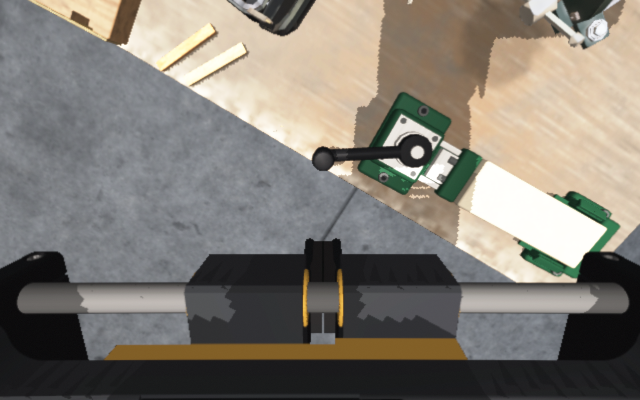

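The jaw is touching the stone with no gap, the lever has stayed at about -146°, and the bystanders haven't moved. Handing in.

```bash
python3 -c "
from rig import bot
print(bot.hand_in(), bot.read_state()['time_s'])"
```

```text
the job is handed in; nothing more can be done
the job is handed in; nothing more can be done
```

The whetstone is clamped in the holder, pale side up, and the lever is home against its stop. I handed the job in at about 18 s.

- **Stone:** I set it down with about 4 N of contact force. The last pictures put its top at 43.3 mm, centred between the cheeks. It lies against the end stop, and the jaw is touching it with no gap.
- **Lever:** I pushed the knob clockwise with shut fingers, at about 3.5–4 N at first and 6–7 N once the jaw bit. At the stop the force climbed from 7 to 12 N while the lever barely moved. It turned about 82°, within the expected 78–86°, and stayed put after I backed off.
- **Other things on the bench:** The bottle, shears and caliper look unmoved in the last pictures, judged by eye.
- **Disagreements:** The scene camera put the stone and jaw 2–3 mm off the wrist camera. The top camera differed from the wrist by about 1 mm. I went by the wrist and top cameras. No check failed.

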